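# Set the board-rest collar to the height gauge

## Task

The knurled collar on the threaded post has to be set to the height of the maple gauge. Slide the slotted gauge fully home around the post underneath the collar, spin the collar down until it bears snugly but gently on top of the gauge, then draw the gauge straight out and leave it standing on the counter well clear of the post, with the collar left at exactly that height and everything else undisturbed.

Things in the scene. Friction and masses are not known exactly. Their poses are not given: they have to be found in the camera images.
- post: Steel threaded rod, 12 mm in diameter, 82 mm tall, fixed in the countertop through a flush aluminium flange 60 mm across, too thin to catch on. Origin on the rod's axis at counter height, z up. No preferred yaw: the gauge may come in from any side.
- collar_foot (a point): Centre of the underside of the knurled aluminium collar, 40 mm in diameter and 30 mm tall, round the rod, with a slick 38 mm brass washer as its lowest 2.5 mm. Right-hand fast thread: 12 mm per full turn, down when turned clockwise seen from above. Starts 43 to 46.5 mm above the counter; travels 30 to 51 mm.
- collar_top (a point): Centre of the collar's top, 30 mm above collar_foot. Turning takes about 0.045 N m; it stays where it is left; fingers pressing with 4 N each slip round it at about 0.1 N m. Bearing on the gauge is stiff: 0.1 rad more adds several newtons, each newton adds about 0.005 to 0.009 N m to the turning torque. Wanted bearing about 3 to 12 N; over 20 N marks the maple.
- gauge: Loose maple gauge, about 160 g: block 44 mm wide (y), exactly 40 mm tall, x = -105 to +28 mm, with a slot 16 mm wide right through it, open at the +x end, end wall at x = -8 mm. Origin on the underside, where the rod's axis lies when home (end wall 2 mm off the rod; touching it is home too). +x points out of the slot's mouth, z up. Starts standing on the counter.
- gauge_grip (a point): Point in the middle of the gauge's grip block, which stands on the tail: 30 mm long (x), 22 mm wide (y), from 40 to 76 mm above the underside. The point lies at x = -82 mm, y = 0, 60 mm above the underside. Axes as the gauge.
- disc_a: Bystander: wooden disc, 32 mm in diameter, 10 mm thick, lying on the counter; origin centre of underside.
- disc_b: Bystander: wooden disc, as disc_a.
- disc_c: Bystander: wooden disc, as disc_a.
- cup: Bystander: empty clear plastic cup, rim radius 38 mm, 95 mm tall, standing on the counter to one side; origin centre of underside.
- chalk_block: Bystander: plain maple block without slot or grip, 90 x 44 x 40 mm; origin centre of underside.
- wax_tin: Bystander: closed aluminium tin, radius 35 mm, 45 mm tall; origin centre of underside.
Things that resemble listed ones, but are neither listed nor needed, are in the scene too. What is shaped like the post but orange, red or turquoise is not meant.

How it is judged:
By the outcome, as a careful person would: the job done as asked, in the order asked, and still so for the second after the job is handed in, with the robot touching nothing.
It also fails if it takes over 72 s, if anything falls off the work surface, if the arm or the gripper's body presses on something with over 40 N, if the wrist force passes 120 N, or if a joint passes its speed limit or range.

## Robot

A 6-joint arm with a two-finger parallel gripper is mounted at the origin on the work surface. World frame = base frame: x ahead of the robot, y to its left, z up, the work surface at z = 0. Lengths are in m, angles in degrees, forces in N, time in s.
With the tool pointing down it reaches from about 0.375 to 0.9 m from the base axis. Payload 3.1 kg.
Tool frame: the origin (TCP) lies on the centre line of the jaws, within the pads' length; the fingertips stand 17 mm ahead of it and the grasp point (between the pads) lies 2 mm behind it; z points along the fingers, y is the line along which they close (so a half turn about z gives the same grasp; the last joint's range is limited). The gripper opens to 87 mm and grips with 3 to 60 N. Pads are 19 mm wide; open, the fingers measure 117 mm over their backs; the gripper's body (75 mm by 190 mm) begins 51 mm behind the grasp point.
Start: joints at [57.439, 30.224, 82.088, -0, 67.689, -10.227], TCP at [0.237, 0.578, 0.24] pointing down, gripper open.
Joint ranges: [-176.69, 176.69], [-43.24, 126.21], [12.49, 139.97], [-82, 262], [0, 151.66], [-163.58, 163.58]. Speed limits (degrees/s): [159.86, 159.86, 180, 180, 180, 180].

## Interface

Orientations are given as a 3x3 rotation matrix whose columns are the frame's x, y, z axes.
In Python, from rig import bot, imaging, finder gives the robot as it stands. The module is installed in compiled form; this text tells all that it offers.
- The arm moves only by the tool play_rows, never from a script. Its argument "motion" is a list that holds one entry, the list of rows, each a list of 6 numbers: the shift along the tool's x, y, z in m, then the turn, a rotation vector about the tool's x, y, z in degrees. In form: [[[dx, dy, dz, wx, wy, wz], ...]]. A call has 1 to 8 rows; each row is the pose to reach, as a shift and turn from the pose commanded when the call began, along the tool's axes at that moment; what a row does not reach only later rows make up. A row lasts 1/12 s, in which the tool goes at most 41.7 mm and 7.16 degrees, less where a joint would pass 70% of its speed; a pose out of reach is approached as far as the arm can. A call with a gripper value outside its range is refused whole. "fingers" is the finger opening in m, from 0 to 0.087, set as the call begins (left out, the last holds). The fingers move at their own pace and stop on an object; the grip force is fixed at half the most. Time passes only in rows, so rows that repeat a pose let the fingers close. It gives the time, the measured TCP pose, the force, the opening and the grip force at its end, in the units of the state.
- bot.read_state(): the state, without advancing time (a new reading comes with each control period).
- imaging.capture(name): name is "scene" or "top" or "wrist"; returns a dict with "frame" (400x640x3 uint8, red, green, blue), "camera_matrix" (3x3 intrinsics, pixels), "R" (3x3) and "t" (3): a world point X has camera coordinates R X + t. Camera axes: x right, y down, z forward; pixel columns grow to the right and rows downward; lengths in m; the calibration is good to about 2 mm. The wrist camera is an equidistant fisheye: a pixel r from the principal point sees the ray r / f radians off the axis. A picture is of the moment at which its call begins. There is no depth.
- bot.hand_in(): hands the job in; it is judged then, once.
Trained networks look in the newest picture that a camera, given by its name, has taken for a name from the list of things; names that differ only in an ending like _2 or _b are one class to them, and where a whole thing is asked for, a point or a joint stands for the part that bears it (a point fixed in the world has none). Each returns a list of dicts, best first, with "confidence" (0 to 1); they miss things now and then, are a little off and sometimes report something else, mostly with a low value. They report only what shows in the picture. A call takes as long as a camera call. They do not tell look-alikes from the thing itself.
- finder.recognise(camera, name): "at" ([x, y, z] in m, in world coordinates, good to about 4 mm: the middle of the surface that is visible of it).
- finder.outline_of(camera, name): "pixels" (400x640 bool, what is visible of it).
The state is a dict: "time_s": time; "joint_positions": joint angles; "qvel": joint speeds; "tau": joint torques, N m; "position": TCP position; "tcp_rot": TCP orientation; "force": force on the tool from outside, world axes, zero at the start; "moment": the same for the moment, N m; "opening": opening from 0.0 (shut) to 1.0 (fully open); "grasp_force": force on a finger pad.
Only numpy, scipy, OpenCV 4.12 (cv2) and the standard library are available. Lean on these libraries where they do the work, as an engineer would, in place of code of your own. Each camera call takes 0.05 s, during which the arm holds its last target. There are 200 camera calls.

## Working session

There is one attempt and no reset: what is moved stays moved. The work goes in short steps, Python scripts to look and compute and a tool call to move; the robot and the scene stay as the last step left them, time stands still between calls to the robot, and variables do not carry over. Pictures are saved under pics/ and viewed, at most 10 in all, crops included, and the job is handed in when it is done.

Besides the shell and the picture viewer there is one more tool, called after "Request:" as name([rows], argument=value, ...), one row to a line, values as JSON. play_rows: Moves the arm, as the interface text tells. Its arguments: {"type":"object","properties":{"motion":{"type":"array"},"fingers":{"type":"number"}},"required":["motion"]}

```bash
mkdir -p pics; cat > h.py <<'E'
from rig import bot, imaging, finder
import numpy as np, cv2
E
python3 - <<'E'
from h import *
ims=[]
for c in ("scene","top","wrist"):
    d=imaging.capture(c); cv2.imwrite(f"pics/{c}0.png",d["frame"][:,:,::-1])
    print(c,d["camera_matrix"].tolist(),np.round(d["R"],3).tolist(),np.round(d["t"],3).tolist())
    for n in ("post","collar_foot","collar_top","gauge","gauge_grip","disc_a","cup","chalk_block","wax_tin"):
        try: print(n,[(np.round(r["at"],3).tolist(),round(r["confidence"],2)) for r in finder.recognise(c,n)])
        except Exception as e: print(n,e)
s=bot.read_state(); print(s)
E
```

```text
scene [[478.55056640214104, 0.0, 326.3892661583289], [0.0, 478.55056640214104, 199.7190561874389], [0.0, 0.0, 1.0]] [[0.788, 0.615, 0.006], [0.497, -0.631, -0.596], [-0.363, 0.473, -0.803]] [-0.462, -0.311, 1.507]
post [([0.568, -0.261, 0.032], 0.92), ([0.726, -0.233, 0.042], 0.91), ([0.734, -0.135, 0.038], 0.67), ([0.636, -0.171, 0.02], 0.61), ([0.644, -0.177, 0.074], 0.37)]
collar_foot [([0.728, -0.234, 0.062], 0.83), ([0.643, -0.172, 0.076], 0.68), ([0.739, -0.132, 0.066], 0.56), ([0.569, -0.264, 0.066], 0.48)]
collar_top [([0.733, -0.135, 0.064], 0.73), ([0.57, -0.263, 0.058], 0.65), ([0.639, -0.176, 0.074], 0.63), ([0.724, -0.23, 0.065], 0.57)]
gauge [([0.601, 0.154, 0.04], 0.9)]
gauge_grip [([0.597, 0.149, 0.042], 0.78)]
disc_a [([0.732, 0.28, 0.046], 0.73), ([0.586, -0.015, 0.014], 0.52)]
cup [([0.588, -0.425, 0.062], 0.62), ([0.733, 0.283, 0.043], 0.48)]
chalk_block [([0.732, -0.334, 0.044], 0.72)]
wax_tin [([0.73, 0.281, 0.042], 0.68), ([0.633, -0.174, 0.021], 0.38)]
top [[420.5379827975954, 0.0, 319.96248895685767], [0.0, 420.5379827975954, 199.20218051622783], [0.0, 0.0, 1
[... 1258 characters left out ...]
.56258079e-04,
        6.76895041e+01, -1.02282342e+01]), 'qvel': array([-0.03258613, -0.01453542, -0.01106812, -0.06202389,  0.09997999,
       -0.02118192]), 'tau': array([-2.59430190e-04, -4.40013528e+01, -1.76974493e+01,  6.35046302e-02,
        5.06521482e-02, -1.01188724e-05]), 'position': array([0.23748861, 0.57810006, 0.23955898]), 'tcp_rot': array([[-9.24979856e-01,  3.80016140e-01,  1.66470754e-05],
       [ 3.80016140e-01,  9.24979856e-01,  3.79653863e-07],
       [-1.52539348e-05,  6.67732951e-06, -1.00000000e+00]]), 'force': array([-0.02952743,  1.18317009, -0.41100768]), 'moment': array([-0.07063152,  0.04820615,  0.02889958]), 'grasp_force': 0.0, 'opening': 0.9990050705865289}
```

View pics/scene0.png

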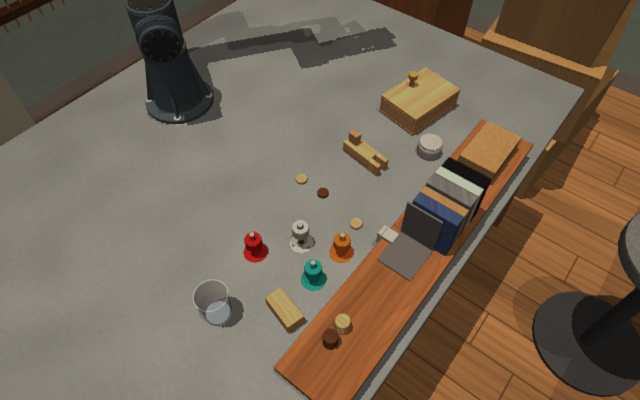

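View pics/top0.png

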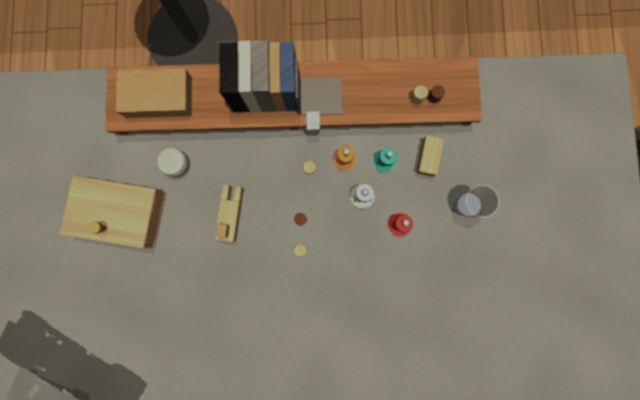

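The scene picture shows the steel post with its collar at pixel (301,235) with red, orange and turquoise decoys around it. The gauge is at (365,152). The top picture shows the gauge at (229,214), tail towards the robot with the grip at (222,231), and the post at (363,195). I'll fit silhouettes next.

```bash
cat > h.py <<'E'
from rig import bot, imaging, finder
import numpy as np, cv2
from scipy.optimize import minimize
def proj(d,X):
    C=X@np.array(d["R"]).T+np.array(d["t"]); K=np.array(d["camera_matrix"])
    if d.get("fish"):
        r=np.linalg.norm(C[:,:2],axis=1); th=np.arctan2(r,C[:,2]); k=(th/np.maximum(r,1e-9))[:,None]
        return C[:,:2]*k*K[0,0]+K[:2,2]
    return C[:,:2]/C[:,2:]*K[0,0]+K[:2,2]
def cap(c):
    d=imaging.capture(c); d["fish"]=c=="wrist"; return d
def box(x0,x1,y0,y1,z0,z1):
    n=9; g=[np.array(p,float) for p in np.ndindex(n,2,2)]
    P=np.array(g); P[:,0]/=n-1
    return P*[x1-x0,y1-y0,z1-z0]+[x0,y0,z0]
B=[box(-.105,-.008,-.022,.022,0,.04),box(-.008,.028,.008,.022,0,.04),box(-.008,.028,-.022,-.008,0,.04),box(-.097,-.067,-.011,.011,.04,.076)]
def cyl(r,z0,z1):
    a=np.arange(0,2*np.pi,.2); return np.concatenate([np.c_[r*np.cos(a),r*np.sin(a),0*a+z] for z in (z0,z1)])
def rend(d,parts,S=4):
    m=np.zeros((400*S,640*S),np.uint8)
    for P in parts:
        h=cv2.convexHull(((proj(d,P)+.5)*S-.5).astype(np.float32)); cv2.fillConvexPoly(m,np.round(h*16).astype(np.int32),255,shift=4)
    return cv2.resize(m,(640,400),interpolation=cv2.INTER_AREA)/255.
def place(p,z=0):
    c,s=np.cos(p[2]),np.sin(p[2]); R=np.array([[c,-s,0],[s,c,0],[0,0,1]])
    return [b@R.T+[p[0],p[1],z] for b in B]
def fit(views,model,p0,step):
    """views: list of (d,mask)"""
    def cost(q):
        p=p0+q*step; e=0
        for d,m in views:
            r=rend(d,model(p)); e+=np.abs(r-m).sum()/m.sum()
        return e
    o=minimize(cost,np.zeros(len(p0)),method="Nelder-Mead",options=dict(initial_simplex=np.vstack([np.zeros(len(p0)),np.eye(len(p0))]),xatol=.01,fatol=1e-4,maxiter=200))
    return p0+o.x*step,o.fun
def mask(c,n,near=None,d=None):
    L=finder.outline_of(c,n)
    if near is not None:
        uv=proj(d,np.array([near]))[0]
        L=[l for l in L if np.linalg.norm(np.argwhere(l["pixels"]).mean(0)[::-1]-uv)<25]
    return L[0]["pixels"].astype(float) if L else None
postm=lambda p:[cyl(.006,0,.082)+[p[0],p[1],0],cyl(.02,p[2],p[2]+.03)+[p[0],p[1],0]]
E
python3 - <<'E'
from h import *
V=[];W=[]
for c in ("scene","top"):
    d=cap(c)
    m=mask(c,"gauge",[.6,.152,.04],d)
    if m is not None: V.append((d,m))
    w=mask(c,"collar_top",[.635,-.163,.05],d)
    print(c,m is not None and m.sum(), w is not None and w.sum())
    if w is not None: W.append((d,w))
for v in [V]+[[x] for x in V]:
    print("gauge",*fit(v,place,np.array([.62,.152,-.1]),np.array([.01,.01,.15])))
cm=lambda p:[cyl(.02,p[2],p[2]+.03)+[p[0],p[1],0]]
for v in [W]+[[x] for x in W]:
    print("collar",*fit(v,cm,np.array([.635,-.163,.045]),np.array([.005,.005,.003])),*fit(v,postm,np.array([.635,-.163,.045]),np.array([.005,.005,.003])))
d=V[0][0]; u=np.vstack([cv2.resize(V[0][0]["frame"][120:300,220:420],(800,0) if 0 else (800,720))]); 
top=cap("top")["frame"]
a=cv2.resize(top[130:260,205:285],None,fx=4,fy=4,interpolation=cv2.INTER_CUBIC); b=cv2.resize(top[130:260,295:415],None,fx=4,fy=4,interpolation=cv2.INTER_CUBIC)
cv2.imwrite("pics/c1.png",np.hstack([a,b])[:,:,::-1])
E
```

```text
scene 1063.0 287.0
top 1073.0 242.0
gauge [ 0.63665406  0.15413676 -0.14819043] 0.21479545259234187
gauge [ 0.63614801  0.1559689  -0.14957201] 0.05736262520059765
gauge [ 0.63651771  0.15307712 -0.14616151] 0.12838111945617017
collar [ 0.63402116 -0.16541762  0.0470364 ] 0.2776976382167461 [ 0.63390692 -0.16514979  0.04656   ] 0.3615041582043017
collar [ 0.63451952 -0.16472101  0.04747856] 0.11468197034911523 [ 0.62659036 -0.15618626  0.02905646] 0.1400970144155223
collar [ 0.63365133 -0.16535017  0.0475993 ] 0.1488575595527467 [ 0.63365133 -0.16535017  0.0475993 ] 0.1488575595527467
```

View pics/c1.png

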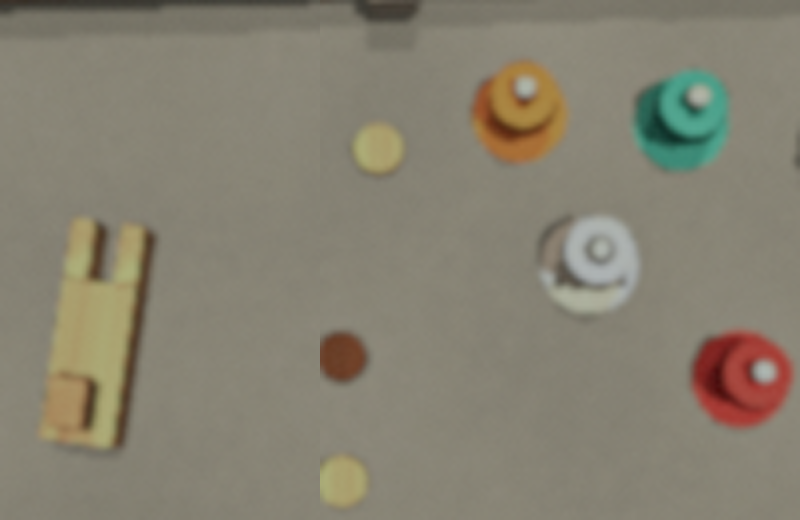

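The crop shows the gauge with slot mouth upward at crop (108,230) and grip at (68,400). The steel post is at (600,250). I'll move above the grip.

Request:
play_rows([
  [[-0.035,-0.02,0,0,0,-1],[-0.07,-0.04,0,0,0,-3],[-0.105,-0.06,0,0,0,-5],[-0.14,-0.08,0,0,0,-7],[-0.175,-0.1,0,0,0,-9],[-0.21,-0.12,0,0,0,-11],[-0.245,-0.14,0,0,0,-13],[-0.28,-0.16,0,0,0,-13.8]],
], fingers=0.05)

```text
time_s: 2.52
position: [0.4366, 0.3221, 0.2398]
tcp_rot: [[-0.989, 0.147, 0.001], [0.147, 0.989, 0.0], [-0.0, 0.0, -1.0]]
force: [-0.1, -0.4, -0.1]
opening: 0.587
grasp_force: 0.0
```

```bash
cat >> h.py <<'E'
def delta(x,y,z=None,yaw=None):
    "shift in tool axes to a world TCP target; yaw of tool x in deg"
    s=bot.read_state(); R=np.array(s["tcp_rot"]); p=np.array(s["position"])
    T=np.array([x,y,p[2] if z is None else z])
    y0=np.degrees(np.arctan2(R[1,0],R[0,0]))
    print("t",round(s["time_s"],2),"pos",np.round(p,4),"yaw",round(y0,2),"j6",round(s["joint_positions"][5],1),"F",np.round(s["force"],2),"M",np.round(s["moment"],3),"op",round(s["opening"]*87,1),"g",round(s["grasp_force"],1))
    print("shift mm",np.round(R.T@(T-p)*1000,1),"wz",None if yaw is None else round((y0-yaw+180)%360-180,2))
E
python3 -c "
from h import *
delta(.5554,.1662,.24,171.5)"
```

```text
t 2.52 pos [0.4366 0.3221 0.2398] yaw 171.55 j6 -56.9 F [-0.1  -0.42 -0.06] M [0.072 0.02  0.014] op 51.0 g 0.0
shift mm [-140.4 -136.8   -0.2] wz 0.05
```

Request:
play_rows([
  [[-0.028,-0.0274,0.01,0,0,0],[-0.056,-0.0547,0.02,0,0,0],[-0.084,-0.082,0.03,0,0,0],[-0.112,-0.1094,0.04,0,0,0],[-0.1404,-0.1368,0.05,0,0,0],[-0.1404,-0.1368,0.06,0,0,0],[-0.1404,-0.1368,0.06,0,0,0]],
])

```text
time_s: 3.1
position: [0.5545, 0.1654, 0.1776]
tcp_rot: [[-0.988, 0.153, -0.003], [0.153, 0.988, -0.0], [0.003, -0.001, -1.0]]
force: [-1.3, -0.5, -0.8]
opening: 0.575
grasp_force: 0.0
```

```bash
python3 - <<'E'
from h import *
d=cap("wrist"); cv2.imwrite("pics/w1.png",d["frame"][:,:,::-1])
m=mask("wrist","gauge"); print(m is not None and m.sum())
if m is not None: print(*fit([(d,m)],place,np.array([.6365,.154,-.148]),np.array([.01,.01,.1])))
for p in place([.6365,.154,-.148]):
    uv=proj(d,p); print(np.round([uv.min(0),uv.max(0)]).tolist())
delta(.5554,.1662,.062,171.5)
E
```

```text
4481.0
[ 0.63549906  0.15214133 -0.15274365] 0.27768749097496626
[[302.0, 167.0], [350.0, 268.0]]
[[333.0, 252.0], [348.0, 298.0]]
[[305.0, 252.0], [320.0, 298.0]]
[[313.0, 181.0], [340.0, 225.0]]
t 3.2 pos [0.5534 0.1677 0.1791] yaw 171.44 j6 -75.7 F [-0.75 -0.23  0.35] M [-0.    -0.014 -0.006] op 50.2 g 0.0
shift mm [ -2.5  -1.2 117.1] wz -0.06
```

View pics/w1.png

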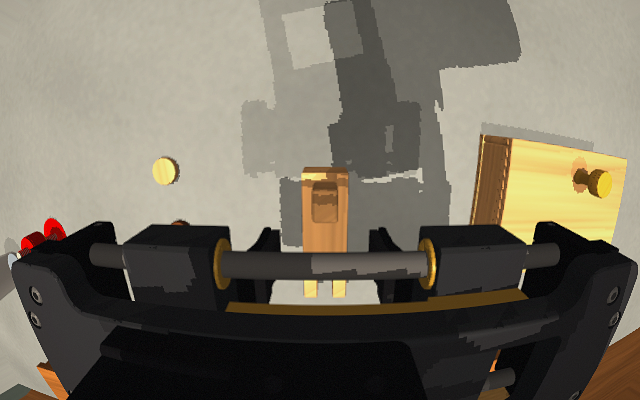

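The wrist picture shows the grip block at (325,202), centred between the fingers, and the model overlay agrees. I'll descend and grip.

Request:
play_rows([
  [[-0.0015,-0.0012,0.03,0,0,0],[-0.0015,-0.0012,0.06,0,0,0],[-0.0015,-0.0012,0.09,0,0,0],[-0.0015,-0.0012,0.108,0,0,0],[-0.0015,-0.0012,0.118,0,0,0],[-0.0015,-0.0012,0.118,0,0,0]],
])

```text
time_s: 3.7
position: [0.5536, 0.1674, 0.0602]
tcp_rot: [[-0.989, 0.146, -0.004], [0.146, 0.989, -0.0], [0.004, -0.001, -1.0]]
force: [0.0, 0.4, -0.6]
opening: 0.576
grasp_force: 0.0
```

Request:
play_rows([
  [[0,0,0,0,0,0],[0,0,0,0,0,0],[0,0,0,0,0,0],[0,0,0,0,0,0],[0,0,0,0,0,0],[0,0,0,0,0,0],[0,0,0,0,0,0],[0,0,0,0,0,0]],
], fingers=0.015)

```text
time_s: 4.37
position: [0.556, 0.1661, 0.0624]
tcp_rot: [[-0.989, 0.148, 0.001], [0.148, 0.989, 0.0], [-0.001, 0.0, -1.0]]
force: [-0.6, -0.4, 6.7]
opening: 0.25
grasp_force: 29.9
```

```bash
python3 - <<'E'
from h import *
delta(.5554,.1662,.062,171.5)
V=[]
for c in ("scene","top"):
    d=cap(c); m=mask(c,"gauge",[.6,.152,.04],d)
    if m is not None:
        print(c,m.sum(),*fit([(d,m)],place,np.array([.6363,.1535,-.15]),np.array([.01,.01,.1])))
E
```

```text
t 4.37 pos [0.556  0.1661 0.0624] yaw 171.47 j6 -75.9 F [-0.63 -0.36  6.71] M [0.062 0.104 0.041] op 21.8 g 29.9
shift mm [ 0.6 -0.   0.4] wz -0.03
scene 908.0 [ 0.63580751  0.15670307 -0.15161391] 0.2272566295240563
top 532.0 [ 0.65787045  0.15051076 -0.13020742] 1.2581158779301194
```

Request:
play_rows([
  [[0,0,-0.015,0,0,0],[0,0,-0.03,0,0,0],[0.0015,-0.035,-0.03,0,0,0],[0.003,-0.07,-0.03,0,0,0],[0.005,-0.11,-0.03,0,0,0],[0.007,-0.15,-0.03,0,0,0],[0.009,-0.19,-0.03,0,0,0],[0.011,-0.23,-0.03,0,0,0]],
])

```text
time_s: 5.23
position: [0.5094, -0.0611, 0.0911]
tcp_rot: [[-0.989, 0.148, -0.001], [0.148, 0.989, 0.0], [0.001, 0.0, -1.0]]
force: [-0.7, -0.8, -2.0]
opening: 0.25
grasp_force: 30.0
```

Request:
play_rows([
  [[0.0015,-0.035,0,0,0,0],[0.003,-0.065,0,0,0,0],[0.004,-0.086,0,0,0,0],[0.004,-0.086,0.01,0,0,0],[0.004,-0.086,0.02,0,0,0],[0.004,-0.086,0.0285,0,0,0],[0.004,-0.086,0.0285,0,0,0],[0.004,-0.086,0.0285,0,0,0]],
])

```text
time_s: 5.9
position: [0.4931, -0.1424, 0.0619]
tcp_rot: [[-0.989, 0.147, -0.002], [0.147, 0.989, 0.001], [0.003, 0.001, -1.0]]
force: [0.1, 0.1, -2.6]
opening: 0.251
grasp_force: 30.0
```

```bash
python3 - <<'E'
from h import *
delta(.4946,-.1442,.0635,171.5)
for c in ("scene","top"):
    d=cap(c); m=mask(c,"gauge",[.55,-.15,.04],d); w=mask(c,"collar_top",[.634,-.165,.06],d)
    if m is not None: print(c,m.sum(),*fit([(d,m)],place,np.array([.575,-.157,-.15]),np.array([.01,.01,.1])))
    if w is not None: print(c,w.sum(),*fit([(d,w)],lambda p:[cyl(.02,.045,.075)+[p[0],p[1],0]],np.array([.634,-.165]),np.array([.005,.005])))
    u=proj(d,np.array([[.6,-.155,.04]]))[0].astype(int); f=d["frame"][u[1]-35:u[1]+40,u[0]-50:u[0]+50]
    cv2.imwrite(f"pics/p_{c}.png",cv2.resize(f[:,:,::-1],None,fx=5,fy=5,interpolation=cv2.INTER_CUBIC)); print(u)
a=[cv2.imread(f"pics/p_{c}.png") for c in ("scene","top")]; cv2.imwrite("pics/pre.png",cv2.resize(np.hstack(a),None,fx=.8,fy=.8))
E
```

```text
t 5.9 pos [ 0.4931 -0.1424  0.0619] yaw 171.56 j6 -110.2 F [ 0.1   0.11 -2.58] M [0.013 0.053 0.026] op 21.8 g 30.0
shift mm [-1.7 -1.5 -1.6] wz 0.06
scene 924.0 [ 0.57370218 -0.15208402 -0.16021061] 0.2915669298022239
scene 264.0 [ 0.63371522 -0.16339974] 0.154486036838978
[292 224]
top 220.0 [ 0.63284671 -0.16621651] 0.2259180035650624
[358 208]
```

View pics/pre.png

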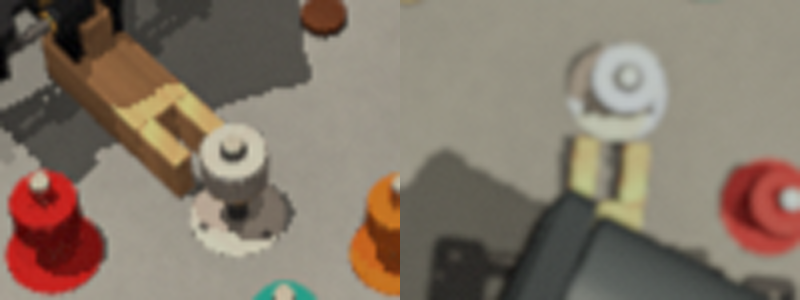

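The left crop (scene) shows the slot mouth facing the post just short of the flange. The right one (top) has prongs at crop columns 588 and 635 and the rod tip at (628,76). I'll check lateral alignment within one camera.

```bash
python3 - <<'E'
from h import *
s=bot.read_state(); p=np.array(s["position"]); R=np.array(s["tcp_rot"])
d_=-R[:2,0]; d_/=np.linalg.norm(d_); l=np.array([-d_[1],d_[0]]); o=p[:2]+.081*d_; print("origin",o, "kin post lateral", ((np.array([.6335,-.1652])-o)@l).round(4), "along",((np.array([.6335,-.1652])-o)@d_).round(4))
for c in ("top","scene"):
    d=cap(c); g=d["frame"].astype(np.float32)
    Y=np.arange(-.03,.0301,.001)
    def samp(x,z):
        P=np.array([[*(o+x*d_+y*l),z] for y in Y]); uv=proj(d,P).astype(np.float32)
        return cv2.remap(g,uv[:,:1],uv[:,1:],cv2.INTER_LINEAR)[:,0].mean(1)
    print(c,"slot",np.mean([samp(x,.0415) for x in np.arange(.004,.024,.002)],0).round().astype(int).tolist())
    P=np.array([.6335,-.1652]); a=(P-o)@d_
    print("  tip",np.mean([samp(a+x,.082) for x in (-.003,0,.003)],0).round().astype(int).tolist())
    print("  flange -x edge", np.mean([samp(a+x,.0) for x in (-.012,-.009)],0).round().astype(int).tolist())
E
```

```text
origin [ 0.57395808 -0.15546076] kin post lateral -0.0009 along 0.0603
top slot [142, 142, 141, 141, 142, 144, 148, 152, 157, 161, 163, 165, 166, 166, 166, 165, 163, 161, 155, 146, 134, 118, 102, 89, 81, 78, 82, 88, 96, 106, 115, 123, 130, 135, 139, 143, 148, 153, 157, 161, 164, 165, 166, 166, 166, 165, 163, 160, 154, 145, 133, 118, 103, 92, 85, 83, 87, 93, 101, 110, 119]
  tip [142, 142, 141, 144, 146, 151, 158, 165, 173, 180, 184, 189, 190, 192, 192, 191, 190, 187, 183, 176, 168, 163, 160, 161, 167, 173, 177, 181, 180, 177, 172, 163, 154, 146, 140, 146, 154, 164, 175, 183, 188, 191, 192, 192, 189, 186, 179, 169, 158, 147, 137, 136, 136, 138, 140, 140, 137, 134, 128, 122, 117]
  flange -x edge [165, 170, 173, 175, 176, 174, 172, 170, 169, 167, 167, 166, 165, 163, 161, 157, 155, 152, 151, 151, 152, 153, 153, 155, 154, 153, 152, 148, 143, 137, 130, 123, 118, 112, 110, 108, 106, 108, 109, 110, 111, 110, 108, 106, 108, 112, 119, 133, 148, 159, 168, 175, 175, 174, 170, 164, 159, 153, 147, 144, 142]
scene slot [76, 77, 77, 78, 78, 77, 79, 85, 97, 114, 134, 149, 158, 160, 160, 160, 159, 158, 158, 157, 155, 150, 139, 123, 104, 87, 77, 72, 72, 73, 74, 75, 76, 77, 77, 78, 80, 87, 98, 114, 132, 146, 156, 160, 160, 160, 159, 159, 158, 158, 155, 152, 144, 134, 123, 117, 112, 112, 111, 109, 107]
  tip [107, 121, 128, 132, 125, 121, 118, 119, 133, 146, 166, 179, 187, 189, 188, 188, 187, 183, 177, 167, 147, 131, 115, 108, 115, 127, 147, 162, 171, 173, 173, 173, 174, 171, 169, 169, 173, 178, 182, 185, 187, 188, 186, 184, 181, 175, 166, 158, 151, 147, 146, 146, 146, 146, 146, 146, 146, 146, 147, 148, 148]
  flange -x edge [145, 143, 142, 151, 162, 172, 173, 166, 154, 138, 129, 124, 132, 143, 153, 162, 166, 166, 167, 166, 165, 163, 161, 150, 141, 131, 122, 117, 113, 102, 86, 72, 65, 67, 71, 74, 76, 77, 77, 77, 78, 78, 78, 78, 78, 79, 78, 78, 78, 77, 77, 77, 76, 75, 74, 72, 73, 73, 74, 73, 75]
```

Lateral offset averages about −1 mm (top −1.5, scene −0.6, kinematic −0.9). I'll correct it and start inserting.

Request:
play_rows([
  [[-0.005,-0.001,0.0008,0,0,0],[-0.012,-0.001,0.0008,0,0,0],[-0.019,-0.001,0.0008,0,0,0],[-0.026,-0.001,0.0008,0,0,0],[-0.032,-0.001,0.0008,0,0,0],[-0.036,-0.001,0.0008,0,0,0],[-0.036,-0.001,0.0008,0,0,0]],
])

```text
time_s: 6.88
position: [0.5307, -0.1509, 0.0623]
tcp_rot: [[-0.989, 0.148, 0.002], [0.148, 0.989, -0.001], [-0.002, -0.001, -1.0]]
force: [0.2, 0.4, -1.3]
opening: 0.252
grasp_force: 30.0
```

```bash
python3 - <<'E'
from h import *
delta(.5514,-.1531,.0632,171.5)
d=cap("scene"); u=proj(d,np.array([[.61,-.16,.04]]))[0].astype(int); f=d["frame"][u[1]-35:u[1]+40,u[0]-50:u[0]+50]
e=cap("top"); v=proj(e,np.array([[.61,-.16,.04]]))[0].astype(int); g=e["frame"][v[1]-35:v[1]+40,v[0]-50:v[0]+50]
cv2.imwrite("pics/ins.png",cv2.resize(np.hstack([f,g])[:,:,::-1],None,fx=4,fy=4,interpolation=cv2.INTER_CUBIC))
E
```

```text
t 6.88 pos [ 0.5307 -0.1509  0.0623] yaw 171.49 j6 -109.0 F [ 0.24  0.43 -1.34] M [ 0.027  0.039 -0.016] op 22.0 g 30.0
shift mm [-20.8   0.9  -0.8] wz -0.01
```

View pics/ins.png

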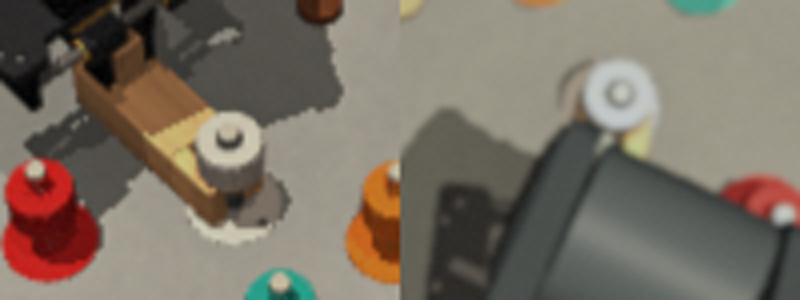

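The rod is entering the slot under the collar (scene crop (230,160)) with no contact force. I'll go on home.

Request:
play_rows([
  [[-0.006,0,0,0,0,0],[-0.012,0,0,0,0,0],[-0.017,0,0,0,0,0],[-0.02,0,0,0,0,0],[-0.0215,0,0,0,0,0],[-0.022,0,0,0,0,0],[-0.022,0,0,0,0,0]],
])

```text
time_s: 7.57
position: [0.551, -0.1536, 0.0622]
tcp_rot: [[-0.989, 0.148, -0.0], [0.148, 0.989, 0.0], [0.0, 0.0, -1.0]]
force: [0.3, 0.3, -2.1]
opening: 0.251
grasp_force: 30.0
```

Request:
play_rows([
  [[-0.0005,0,0,0,0,0],[-0.001,0,0,0,0,0],[-0.001,0,0,0,0,0]],
])

```text
time_s: 7.82
position: [0.5519, -0.1538, 0.0622]
tcp_rot: [[-0.989, 0.148, -0.0], [0.148, 0.989, 0.0], [0.0, 0.0, -1.0]]
force: [-0.4, 0.2, -2.0]
opening: 0.246
grasp_force: 30.0
```

Request:
play_rows([
  [[-0.0005,0,0,0,0,0],[-0.001,0,0,0,0,0],[-0.001,0,0,0,0,0]],
])

```text
time_s: 8.07
position: [0.5531, -0.1541, 0.0623]
tcp_rot: [[-0.989, 0.148, 0.0], [0.148, 0.989, -0.0], [-0.0, -0.0, -1.0]]
force: [0.3, 0.4, -2.3]
opening: 0.251
grasp_force: 30.0
```

Request:
play_rows([
  [[-0.0005,0,0,0,0,0],[-0.001,0,0,0,0,0],[-0.001,0,0,0,0,0]],
])

```text
time_s: 8.32
position: [0.5541, -0.1542, 0.0623]
tcp_rot: [[-0.989, 0.148, 0.0], [0.148, 0.989, -0.0], [-0.0, -0.0, -1.0]]
force: [0.6, -0.0, -2.1]
opening: 0.25
grasp_force: 30.0
```

Request:
play_rows([
  [[-0.0005,0,0,0,0,0],[-0.001,0,0,0,0,0],[-0.001,0,0,0,0,0]],
])

```text
time_s: 8.57
position: [0.5551, -0.1543, 0.0622]
tcp_rot: [[-0.989, 0.148, 0.0], [0.148, 0.989, -0.0], [-0.0, -0.0, -1.0]]
force: [-0.2, -0.4, -1.8]
opening: 0.251
grasp_force: 30.0
```

Request:
play_rows([
  [[-0.0005,0,0,0,0,0],[-0.001,0,0,0,0,0],[-0.001,0,0,0,0,0]],
])

```text
time_s: 8.82
position: [0.556, -0.1544, 0.0623]
tcp_rot: [[-0.989, 0.148, -0.0], [0.148, 0.989, 0.0], [0.0, 0.0, -1.0]]
force: [-0.1, 0.5, -2.1]
opening: 0.254
grasp_force: 30.0
```

Request:
play_rows([
  [[-0.0005,0,0,0,0,0],[-0.001,0,0,0,0,0],[-0.001,0,0,0,0,0]],
])

```text
time_s: 9.07
position: [0.5561, -0.1543, 0.0621]
tcp_rot: [[-0.989, 0.148, -0.002], [0.148, 0.989, 0.001], [0.002, 0.0, -1.0]]
force: [-3.0, 0.1, -0.9]
opening: 0.253
grasp_force: 30.0
```

Request:
play_rows([
  [[-0.0005,0,0,0,0,0],[-0.001,0,0,0,0,0],[-0.001,0,0,0,0,0]],
])

```text
time_s: 9.32
position: [0.5563, -0.1542, 0.062]
tcp_rot: [[-0.989, 0.148, -0.004], [0.148, 0.989, 0.001], [0.004, 0.001, -1.0]]
force: [-5.0, 0.5, 0.3]
opening: 0.252
grasp_force: 30.0
```

Contact with the end wall, so the gauge is home. I'll back off slightly and set it down.

Request:
play_rows([
  [[0.0026,0,0,0,0,0],[0.0026,0,0.0005,0,0,0],[0.0026,0,0.001,0,0,0],[0.0026,0,0.001,0,0,0]],
])

```text
time_s: 9.65
position: [0.5559, -0.1545, 0.0613]
tcp_rot: [[-0.989, 0.148, 0.001], [0.148, 0.989, -0.0], [-0.001, -0.0, -1.0]]
force: [-1.4, -0.7, -2.1]
opening: 0.247
grasp_force: 30.0
```

Request:
play_rows([
  [[0.0005,0,0.0005,0,0,0],[0.0005,0,0.001,0,0,0],[0.0005,0,0.001,0,0,0]],
])

```text
time_s: 9.9
position: [0.5559, -0.1545, 0.0612]
tcp_rot: [[-0.989, 0.148, 0.002], [0.148, 0.989, -0.001], [-0.003, -0.0, -1.0]]
force: [-0.9, -0.4, 4.8]
opening: 0.25
grasp_force: 30.0
```

```bash
python3 - <<'E'
from h import *
delta(.5554,-.1545,.061,171.5)
E
```

```text
t 9.9 pos [ 0.5559 -0.1545  0.0612] yaw 171.46 j6 -108.1 F [-0.88 -0.4   4.78] M [0.232 0.217 0.031] op 21.8 g 30.0
shift mm [ 0.5 -0.   0.2] wz -0.04
```

Request:
play_rows([
  [[0,0,0,0,0,0],[0,0,0,0,0,0],[0,0,0,0,0,0],[0,0,0,0,0,0],[0,0,-0.025,0,0,0],[0,0,-0.05,0,0,0],[0,0,-0.06,0,0,0],[0,0,-0.06,0,0,0]],
], fingers=0.056)

```text
time_s: 10.57
position: [0.5567, -0.1552, 0.1226]
tcp_rot: [[-0.989, 0.148, 0.005], [0.148, 0.989, -0.003], [-0.006, -0.002, -1.0]]
force: [0.1, 0.4, 0.9]
opening: 0.631
grasp_force: 0.0
```

Request:
play_rows([
  [[-0.025,0,0,0,0,0],[-0.055,0.0005,0,0,0,0],[-0.079,0.0005,0,0,0,0],[-0.079,0.0005,0,0,0,0],[-0.079,0.0005,0,0,0,0]],
])

```text
time_s: 10.98
position: [0.6331, -0.1653, 0.1186]
tcp_rot: [[-0.989, 0.148, -0.002], [0.148, 0.989, 0.001], [0.002, 0.0, -1.0]]
force: [-0.5, -0.7, -0.6]
opening: 0.643
grasp_force: 0.0
```

```bash
python3 - <<'E'
from h import *
delta(.6340,-.1656,.068,171.5)
for c in ("wrist","top","scene"):
    d=cap(c)
    w=mask(c,"collar_top",[.634,-.165,.06],d) 
    print(c, w is not None and fit([(d,w)],lambda p:[cyl(.02,.045,.075)+[p[0],p[1],0]],np.array([.634,-.165]),np.array([.005,.005])))
    if c=="wrist": cv2.imwrite("pics/w2.png",d["frame"][:,:,::-1]); print(proj(d,np.array([[.634,-.1656,.082],[.634,-.1656,.075]])))
    if c!="top":
        m=mask(c,"gauge",[.59,-.158,.04],d); print("gauge", m is not None and fit([(d,m)],place,np.array([.635,-.166,-.15]),np.array([.01,.01,.1])))
E
```

```text
t 10.98 pos [ 0.6331 -0.1653  0.1186] yaw 171.49 j6 -105.9 F [-0.55 -0.66 -0.62] M [ 0.091  0.025 -0.002] op 55.9 g 0.0
shift mm [-1.  -0.1 50.6] wz -0.01
wrist (array([ 0.63241193, -0.16614427]), np.float64(0.24361308159627487))
[[325.22821225 235.21846182]
 [325.20023086 231.38129642]]
gauge (array([ 0.63509021, -0.16739672, -0.15207844]), np.float64(0.3294490825150071))
top False
scene (array([ 0.63403203, -0.16300422]), np.float64(0.25789215686274514))
gauge (array([ 0.64363785, -0.16640707, -0.1955315 ]), np.float64(1.8262215641405302))
```

View pics/w2.png

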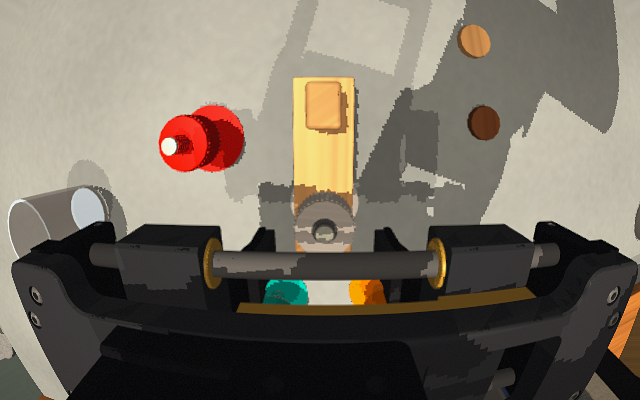

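The wrist picture shows the gauge in place with the collar at (324,218) and rod tip at (324,232), centred between the fingers. The gripper goes down onto the collar.

Request:
play_rows([
  [[-0.001,0,0.015,0,0,0],[-0.001,0,0.03,0,0,0],[-0.001,0,0.042,0,0,0],[-0.001,0,0.052,0,0,0],[-0.001,0,0.052,0,0,0],[-0.001,0,0.052,0,0,0],[-0.001,0,0.052,0,0,0]],
])

```text
time_s: 11.97
position: [0.6344, -0.1659, 0.0687]
tcp_rot: [[-0.989, 0.148, 0.001], [0.148, 0.989, -0.0], [-0.001, -0.0, -1.0]]
force: [-0.2, -1.1, -0.6]
opening: 0.642
grasp_force: 0.0
```

Request:
play_rows([
  [[0,0,0,0,0,0],[0,0,0,0,0,0],[0,0,0,0,0,0],[0,0,0,0,0,0],[0,0,0,0,0,0],[0,0,0,0,0,0]],
], fingers=0.0385)

```text
time_s: 12.47
position: [0.6342, -0.1656, 0.0686]
tcp_rot: [[-0.989, 0.148, 0.001], [0.148, 0.989, -0.0], [-0.001, 0.0, -1.0]]
force: [-0.9, 0.6, 1.5]
opening: 0.451
grasp_force: 30.0
```

```bash
python3 - <<'E'
from h import *
delta(.6340,-.1656,.066,171.5)
E
```

```text
t 12.47 pos [ 0.6342 -0.1656  0.0686] yaw 171.46 j6 -105.9 F [-0.86  0.59  1.54] M [0.157 0.035 0.023] op 39.3 g 30.0
shift mm [ 0.2 -0.   2.6] wz -0.04
```

Request:
play_rows([
  [[0,0,0.0002,0,0,7],[0,0,0.0005,0,0,14],[0,0,0.0007,0,0,21],[0,0,0.0009,0,0,28],[0,0,0.0012,0,0,35],[0,0,0.0014,0,0,42],[0,0,0.0016,0,0,49],[0,0,0.0019,0,0,56]],
])

```text
time_s: 13.13
position: [0.6342, -0.1657, 0.0667]
tcp_rot: [[-0.425, 0.905, 0.0], [0.905, 0.425, -0.0], [-0.0, 0.0, -1.0]]
force: [0.9, -0.3, 2.4]
opening: 0.452
grasp_force: 30.0
```

```bash
python3 - <<'E'
from h import *
delta(.6340,-.1656)
print([np.round(bot.read_state()["moment"][2],4) for _ in range(3)])
imaging.capture("top"); delta(.6340,-.1656)
imaging.capture("top"); delta(.6340,-.1656)
imaging.capture("top"); delta(.6340,-.1656)
E
```

```text
t 13.13 pos [ 0.6342 -0.1657  0.0667] yaw 115.14 j6 -49.5 F [ 0.86 -0.29  2.39] M [0.007 0.011 0.013] op 39.3 g 30.0
shift mm [ 0.2 -0.2 -0. ] wz None
[np.float64(0.0135), np.float64(0.0135), np.float64(0.0135)]
t 13.18 pos [ 0.6342 -0.1657  0.0667] yaw 114.9 j6 -49.3 F [0.1  0.6  2.79] M [ 0.068  0.105 -0.069] op 39.2 g 30.0
shift mm [ 0.1 -0.2 -0. ] wz None
t 13.23 pos [ 0.6342 -0.1657  0.0667] yaw 115.47 j6 -49.9 F [-0.17  0.61  2.04] M [ 0.042  0.112 -0.062] op 39.3 g 30.0
shift mm [ 0.2 -0.2 -0. ] wz None
t 13.28 pos [ 0.6342 -0.1657  0.0667] yaw 115.62 j6 -50.0 F [-0.48  1.07  2.51] M [ 0.006  0.113 -0.072] op 39.3 g 30.0
shift mm [ 0.2 -0.2 -0. ] wz None
```

```bash
cat > m.py <<'E'
from h import *
import sys
n=int(sys.argv[1]) if len(sys.argv)>1 else 3
o=[]
for i in range(n+1):
    if i: imaging.capture("wrist")
    s=bot.read_state(); R=s["tcp_rot"]; o.append([np.degrees(np.arctan2(R[1,0],R[0,0])),s["moment"][2],s["force"][2]])
o=np.array(o); print("yaw",o[:,0].round(2),"Mz",o[:,1].round(3),"mean",o[:,1].mean().round(4),"Fz",o[:,2].mean().round(1),"F",np.round(s["force"],1),"z",round(s["position"][2],4),"t",round(s["time_s"],2))
E
python3 m.py 1
```

```text
yaw [115.62 115.63] Mz [-0.072 -0.066] mean -0.0692 Fz 3.1 F [-0.5  0.5  3.7] z 0.0668 t 13.33
```

Request:
play_rows([
  [[0,0,0.0001,0,0,2],[0,0,0.0002,0,0,5],[0,0,0.0003,0,0,8],[0,0,0.0004,0,0,11],[0,0,0.0005,0,0,14]],
])

```text
time_s: 13.75
position: [0.6342, -0.1657, 0.0663]
tcp_rot: [[-0.199, 0.98, 0.0], [0.98, 0.199, -0.0], [-0.0, 0.0, -1.0]]
force: [-0.3, 0.6, 3.9]
opening: 0.455
grasp_force: 30.0
```

```bash
python3 m.py 3
```

```text
yaw [101.49 101.38 101.59 101.62] Mz [-0.008 -0.111 -0.041 -0.069] mean -0.0573 Fz 4.2 F [-0.9  0.7  4.1] z 0.0662 t 13.9
```

Request:
play_rows([
  [[0,0,0,0,0,1],[0,0,0.0001,0,0,3],[0,0,0.0002,0,0,5],[0,0,0.0002,0,0,7],[0,0,0.0003,0,0,8]],
])

```text
time_s: 14.32
position: [0.6342, -0.1657, 0.0659]
tcp_rot: [[-0.06, 0.998, 0.0], [0.998, 0.06, -0.0], [-0.0, 0.0, -1.0]]
force: [-0.2, 0.2, 4.8]
opening: 0.452
grasp_force: 30.0
```

```bash
python3 m.py 3
```

```text
yaw [93.45 93.44 93.5  93.51] Mz [ 0.033 -0.025 -0.066 -0.048] mean -0.0264 Fz 5.3 F [-0.5  0.7  5.2] z 0.0659 t 14.47
```

Request:
play_rows([
  [[0,0,0,0,0,1],[0,0,0.0001,0,0,2],[0,0,0.0001,0,0,3],[0,0,0.0001,0,0,4],[0,0,0.0002,0,0,5]],
])

```text
time_s: 14.88
position: [0.6342, -0.1657, 0.0657]
tcp_rot: [[0.027, 1.0, 0.0], [1.0, -0.027, -0.0], [-0.0, 0.0, -1.0]]
force: [-0.6, 0.7, 6.0]
opening: 0.452
grasp_force: 30.0
```

```bash
python3 m.py 3
```

```text
yaw [88.45 88.41 88.47 88.48] Mz [ 0.054 -0.033 -0.099 -0.042] mean -0.0297 Fz 5.9 F [-0.3  0.8  5.9] z 0.0658 t 15.03
```

```bash
cat > r.py <<'E'
from rig import bot
import numpy as np
s=bot.read_state(); R=s["tcp_rot"]; print("yaw %.2f Mz %.4f Fz %.1f"%(np.degrees(np.arctan2(R[1,0],R[0,0])),s["moment"][2],s["force"][2]), "tau6 %.4f"%s["tau"][5],"t %.2f"%s["time_s"])
E
python3 r.py
```

```text
yaw 88.48 Mz -0.0418 Fz 5.9 tau6 -0.0296 t 15.03
```

Request:
play_rows([
  [[0,0,0,0,0,2]],
])

```text
time_s: 15.12
position: [0.6342, -0.1657, 0.0657]
tcp_rot: [[0.062, 0.998, 0.0], [0.998, -0.062, -0.0], [-0.0, 0.0, -1.0]]
force: [-0.4, 1.0, 5.3]
opening: 0.448
grasp_force: 30.0
```

```bash
python3 r.py
```

```text
yaw 86.47 Mz 0.0272 Fz 5.3 tau6 -0.4162 t 15.12
```

Request:
play_rows([
  [[0,0,0,0,0,2]],
])

```text
time_s: 15.2
position: [0.6342, -0.1657, 0.0656]
tcp_rot: [[0.097, 0.995, 0.0], [0.995, -0.097, -0.0], [-0.0, 0.0, -1.0]]
force: [-1.0, 1.0, 5.3]
opening: 0.455
grasp_force: 30.0
```

```bash
python3 r.py
```

```text
yaw 84.41 Mz -0.0139 Fz 5.3 tau6 -0.2567 t 15.20
```

Request:
play_rows([
  [[0,0,0.0001,0,0,2]],
])

```text
time_s: 15.28
position: [0.6342, -0.1657, 0.0655]
tcp_rot: [[0.132, 0.991, 0.0], [0.991, -0.132, -0.0], [-0.0, 0.0, -1.0]]
force: [-0.9, 0.1, 5.9]
opening: 0.454
grasp_force: 30.0
```

```bash
python3 r.py
```

```text
yaw 82.40 Mz 0.0387 Fz 5.9 tau6 -0.2429 t 15.28
```

Request:
play_rows([
  [[0,0,0.0001,0,0,2]],
])

```text
time_s: 15.37
position: [0.6342, -0.1657, 0.0655]
tcp_rot: [[0.167, 0.986, 0.0], [0.986, -0.167, -0.0], [-0.0, 0.0, -1.0]]
force: [-0.5, 0.5, 6.2]
opening: 0.451
grasp_force: 30.0
```

```bash
python3 r.py
```

```text
yaw 80.41 Mz 0.0420 Fz 6.2 tau6 -0.2423 t 15.37
```

Request:
play_rows([
  [[0,0,0.0001,0,0,2]],
])

```text
time_s: 15.45
position: [0.6342, -0.1657, 0.0654]
tcp_rot: [[0.201, 0.98, 0.0], [0.98, -0.201, -0.0], [-0.0, 0.0, -1.0]]
force: [-0.1, 1.1, 5.8]
opening: 0.449
grasp_force: 30.0
```

```bash
python3 r.py
```

```text
yaw 78.40 Mz 0.0494 Fz 5.8 tau6 -0.2425 t 15.45
```

`tau6` is very clean in steady turning (−0.2425), so I'll watch it rise.

Request:
play_rows([
  [[0,0,0,0,0,2],[0,0,0.0001,0,0,4]],
])

```text
time_s: 15.62
position: [0.6341, -0.1657, 0.0653]
tcp_rot: [[0.269, 0.963, 0.0], [0.963, -0.269, -0.0], [-0.0, 0.0, -1.0]]
force: [-1.3, 0.4, 5.7]
opening: 0.45
grasp_force: 30.0
```

```bash
python3 r.py
```

```text
yaw 74.41 Mz 0.0250 Fz 5.7 tau6 -0.2424 t 15.62
```

Request:
play_rows([
  [[0,0,0,0,0,2],[0,0,0.0001,0,0,4]],
])

```text
time_s: 15.78
position: [0.6341, -0.1657, 0.0652]
tcp_rot: [[0.335, 0.942, 0.0], [0.942, -0.335, -0.0], [-0.0, 0.0, -1.0]]
force: [-0.9, 1.1, 4.5]
opening: 0.448
grasp_force: 30.0
```

```bash
python3 r.py
```

```text
yaw 70.40 Mz 0.0525 Fz 4.5 tau6 -0.2422 t 15.78
```

Request:
play_rows([
  [[0,0,0,0,0,2],[0,0,0.0001,0,0,4]],
])

```text
time_s: 15.95
position: [0.6342, -0.1657, 0.0651]
tcp_rot: [[0.4, 0.916, 0.0], [0.916, -0.4, -0.0], [-0.0, 0.0, -1.0]]
force: [-1.0, 0.6, 5.7]
opening: 0.45
grasp_force: 30.0
```

```bash
python3 r.py
```

```text
yaw 66.41 Mz 0.0360 Fz 5.7 tau6 -0.2104 t 15.95
```

Request:
play_rows([
  [[0,0,0.0001,0,0,2]],
])

```text
time_s: 16.03
position: [0.6342, -0.1657, 0.0651]
tcp_rot: [[0.432, 0.902, 0.0], [0.902, -0.432, -0.0], [-0.0, 0.0, -1.0]]
force: [-1.1, 0.9, 7.3]
opening: 0.454
grasp_force: 30.0
```

```bash
python3 r.py
```

```text
yaw 64.42 Mz 0.0111 Fz 7.3 tau6 -0.1911 t 16.03
```

Request:
play_rows([
  [[0,0,0,0,0,2]],
])

```text
time_s: 16.12
position: [0.6341, -0.1657, 0.0651]
tcp_rot: [[0.463, 0.886, 0.0], [0.886, -0.463, -0.0], [-0.0, 0.0, -1.0]]
force: [-0.5, 0.6, 6.0]
opening: 0.45
grasp_force: 30.0
```

```bash
python3 r.py
```

```text
yaw 62.43 Mz 0.1009 Fz 6.0 tau6 -0.1774 t 16.12
```

Bearing torque has risen about 0.065 N m (roughly 9 N). I'll ease back 1.5°, settle and release.

Request:
play_rows([
  [[0,0,-0.0001,0,0,-0.7],[0,0,-0.0002,0,0,-1.5],[0,0,-0.0002,0,0,-1.5],[0,0,-0.0002,0,0,-1.5]],
])

```text
time_s: 16.45
position: [0.6341, -0.1657, 0.0651]
tcp_rot: [[0.438, 0.899, 0.0], [0.899, -0.438, -0.0], [0.0, 0.0, -1.0]]
force: [-1.0, 1.1, 6.1]
opening: 0.452
grasp_force: 30.0
```

```bash
python3 m.py 2; python3 r.py
```

```text
yaw [64. 64. 64.] Mz [0.013 0.013 0.052] mean 0.0261 Fz 5.8 F [-0.5  1.   5.4] z 0.0651 t 16.55
yaw 64.00 Mz 0.0523 Fz 5.4 tau6 0.0158 t 16.55
```

Request:
play_rows([
  [[0,0,0,0,0,0],[0,0,0,0,0,0],[0,0,0,0,0,0],[0,0,0,0,0,0],[0,0,0,0,0,0]],
], fingers=0.056)

```text
time_s: 16.97
position: [0.6338, -0.1656, 0.0643]
tcp_rot: [[0.439, 0.899, -0.001], [0.899, -0.439, 0.0], [-0.0, -0.001, -1.0]]
force: [-0.0, -0.3, 0.4]
opening: 0.632
grasp_force: 0.0
```

```bash
python3 m.py 2
```

```text
yaw [63.97 63.97 63.97] Mz [-0.031 -0.018 -0.06 ] mean -0.0365 Fz 0.2 F [-0.2 -0.5  0.1] z 0.0645 t 17.07
```

Request:
play_rows([
  [[0,0,-0.015,0,0,0],[0,0,-0.035,0,0,5],[0,0,-0.055,0,0,12],[0,0,-0.065,0,0,19],[0,0,-0.065,0,0,26],[0,0,-0.065,0,0,33],[0,0,-0.065,0,0,40],[0,0,-0.065,0,0,47]],
])

```text
time_s: 17.73
position: [0.634, -0.1656, 0.13]
tcp_rot: [[0.958, 0.286, 0.0], [0.286, -0.958, -0.0], [0.0, 0.0, -1.0]]
force: [0.2, -0.5, -1.5]
opening: 0.644
grasp_force: 0.0
```

Request:
play_rows([
  [[0,0,0,0,0,7],[0,0,0,0,0,14],[0,0,0,0,0,21],[0,0,0,0,0,25.5],[0,0,0,0,0,25.5],[0,0,0,0,0,25.5]],
])

```text
time_s: 18.23
position: [0.634, -0.1657, 0.1298]
tcp_rot: [[0.989, -0.146, -0.0], [-0.146, -0.989, 0.0], [-0.0, 0.0, -1.0]]
force: [-0.3, 0.3, 0.3]
opening: 0.647
grasp_force: 0.0
```

```bash
python3 - <<'E'
from h import *
delta(.5555,-.1545,.1295,-8.5)
d=cap("scene"); g=d["frame"]
u=proj(d,np.array([[.61,-.16,.04]]))[0].astype(int); f=g[u[1]-35:u[1]+40,u[0]-50:u[0]+50].copy()
f=cv2.resize(f,None,fx=7,fy=7,interpolation=cv2.INTER_CUBIC)
cv2.imwrite("pics/bear.png",f[:,:,::-1])
E
```

```text
t 18.23 pos [ 0.634  -0.1657  0.1298] yaw -8.41 j6 74.0 F [-0.27  0.29  0.26] M [-0.032  0.146  0.046] op 56.3 g 0.0
shift mm [-79.3   0.4   0.3] wz 0.09
```

View pics/bear.png

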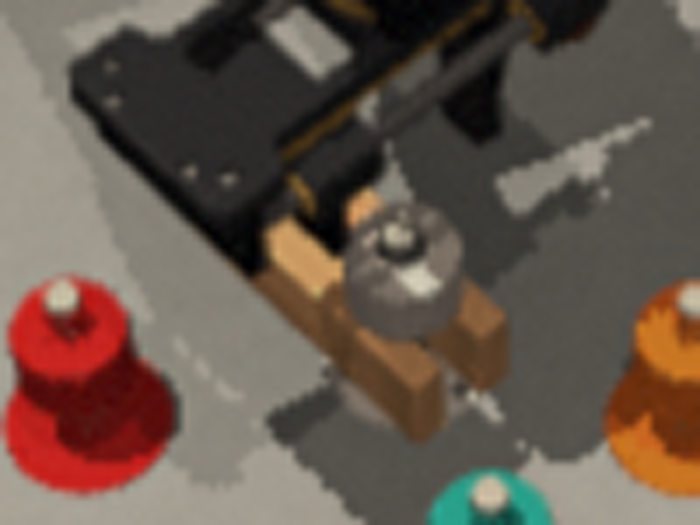

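The picture shows the collar resting on the gauge prongs at (400,300), gauge fully home. Next I re-grip the gauge's grip block.

Request:
play_rows([
  [[-0.025,0,0,0,0,0],[-0.055,0.0004,0,0,0,0],[-0.079,0.0004,0,0,0,0],[-0.079,0.0004,0,0,0,0],[-0.079,0.0004,0.02,0,0,0],[-0.079,0.0004,0.045,0,0,0],[-0.079,0.0004,0.06,0,0,0],[-0.079,0.0004,0.0675,0,0,0]],
])

```text
time_s: 18.95
position: [0.5553, -0.1541, 0.0605]
tcp_rot: [[0.989, -0.147, -0.002], [-0.147, -0.989, 0.001], [-0.002, -0.001, -1.0]]
force: [-0.2, -0.0, 0.3]
opening: 0.643
grasp_force: 0.0
```

Request:
play_rows([
  [[0,0,0,0,0,0],[0,0,0,0,0,0],[0,0,0,0,0,0]],
])

```text
time_s: 19.2
position: [0.5568, -0.1547, 0.0632]
tcp_rot: [[0.989, -0.148, 0.002], [-0.148, -0.989, -0.001], [0.002, 0.001, -1.0]]
force: [-0.2, -0.3, -0.4]
opening: 0.643
grasp_force: 0.0
```

```bash
python3 -c "
from h import *
delta(.5555,-.1545,.0622,-8.5)"
```

```text
t 19.2 pos [ 0.5568 -0.1547  0.0632] yaw -8.51 j6 71.9 F [-0.16 -0.34 -0.39] M [-0.054  0.197  0.029] op 56.0 g 0.0
shift mm [-1.3 -0.   1. ] wz -0.01
```

Request:
play_rows([
  [[0,0,0,0,0,0],[0,0,0,0,0,0],[0,0,0,0,0,0],[0,0,0,0,0,0],[0,0,0,0,0,0],[0,0,0,0,0,0],[0,0,0,0,0,0],[0,0,0,0,0,0]],
], fingers=0.015)

```text
time_s: 19.87
position: [0.5558, -0.1544, 0.0625]
tcp_rot: [[0.989, -0.149, -0.0], [-0.149, -0.989, 0.0], [-0.0, -0.0, -1.0]]
force: [-0.9, -0.6, 1.3]
opening: 0.248
grasp_force: 30.0
```

```bash
python3 m.py 1; python3 -c "
from h import *
delta(.5555,-.1545,.0622,-8.5)"
```

```text
yaw [-8.56 -8.56] Mz [-0.113 -0.169] mean -0.1411 Fz 1.4 F [-0.6  1.1  1.5] z 0.0625 t 19.92
t 19.92 pos [ 0.5559 -0.1544  0.0625] yaw -8.56 j6 71.9 F [-0.64  1.11  1.53] M [-0.074  0.267 -0.169] op 21.8 g 30.0
shift mm [-0.3  0.2  0.3] wz -0.06
```

Request:
play_rows([
  [[-0.001,0,0,0,0,0],[-0.003,0,0,0,0,0],[-0.006,0,0,0,0,0],[-0.01,0,0,0,0,0],[-0.015,0,0,0,0,0],[-0.02,0,0,0,0,0],[-0.025,0,0,0,0,0],[-0.03,0,0,0,0,0]],
])

```text
time_s: 20.58
position: [0.5257, -0.1498, 0.0625]
tcp_rot: [[0.989, -0.148, 0.0], [-0.148, -0.989, -0.0], [0.0, 0.0, -1.0]]
force: [3.4, -0.2, 0.1]
opening: 0.253
grasp_force: 30.0
```

```bash
python3 m.py 0
```

```text
yaw [-8.53] Mz [-0.009] mean -0.0094 Fz 0.1 F [ 3.4 -0.2  0.1] z 0.0625 t 20.58
```

Request:
play_rows([
  [[-0.006,0,0,0,0,0],[-0.014,0,0,0,0,0],[-0.025,0,0,0,0,0],[-0.04,0,0,0,0,0],[-0.058,0,0,0,0,0],[-0.075,0,0,0,0,0],[-0.09,0,0,0,0,0],[-0.1,0,0,0,0,0]],
])

```text
time_s: 21.25
position: [0.4245, -0.1339, 0.0625]
tcp_rot: [[0.989, -0.148, -0.003], [-0.148, -0.989, 0.001], [-0.003, -0.001, -1.0]]
force: [0.5, -0.3, -0.7]
opening: 0.25
grasp_force: 30.0
```

Request:
play_rows([
  [[-0.003,0,0,0,0,0],[-0.004,0,0,0,0,0],[-0.004,0,0,0,0,0],[-0.004,0,0,0,0,0]],
])

```text
time_s: 21.58
position: [0.4217, -0.1336, 0.0624]
tcp_rot: [[0.989, -0.148, -0.004], [-0.148, -0.989, 0.002], [-0.004, -0.001, -1.0]]
force: [-4.1, 0.0, 6.0]
opening: 0.251
grasp_force: 30.0
```

```bash
python3 m.py 2
```

```text
yaw [-8.49 -8.49 -8.48] Mz [ 0.008 -0.045 -0.062] mean -0.0329 Fz 6.7 F [-4.7 -0.1  6.8] z 0.0624 t 21.68
```

Request:
play_rows([
  [[0,0,-0.0005,0,0,0],[0,0,-0.0005,0,0,0]],
])

```text
time_s: 21.85
position: [0.4236, -0.1345, 0.0627]
tcp_rot: [[0.989, -0.148, -0.0], [-0.148, -0.989, 0.0], [-0.0, -0.0, -1.0]]
force: [0.7, 0.2, -2.4]
opening: 0.251
grasp_force: 30.0
```

Request:
play_rows([
  [[0,0,0,0,0,0],[0,0,0,0,0,0],[0,0,0,0,0,0],[0,0,0,0,0,0],[0,0,0,0,0,0],[0,0,-0.03,0,0,0],[0,0,-0.07,0,0,0],[0,0,-0.1,0,0,0]],
], fingers=0.055)

```text
time_s: 22.52
position: [0.4232, -0.1343, 0.1641]
tcp_rot: [[0.989, -0.148, -0.001], [-0.148, -0.989, 0.001], [-0.001, -0.0, -1.0]]
force: [1.3, 0.3, 0.1]
opening: 0.624
grasp_force: 0.0
```

Request:
play_rows([
  [[0,0.03,-0.02,0,0,0],[0,0.03,-0.03,0,0,0],[0,0.03,-0.03,0,0,0],[0,0.03,-0.03,0,0,0]],
])

```text
time_s: 22.85
position: [0.4187, -0.164, 0.1931]
tcp_rot: [[0.989, -0.149, 0.001], [-0.149, -0.989, -0.0], [0.001, 0.0, -1.0]]
force: [-0.0, -0.4, 0.5]
opening: 0.63
grasp_force: 0.0
```

```bash
python3 - <<'E'
from h import *
delta(.5,-.15)
d=cap("scene"); f=d["frame"][120:340,170:400]
cv2.imwrite("pics/end.png",cv2.resize(f,None,fx=2.6,fy=2.6,interpolation=cv2.INTER_CUBIC)[:,:,::-1])
E
```

```text
t 22.85 pos [ 0.4187 -0.164   0.1931] yaw -8.57 j6 62.9 F [-0.03 -0.38  0.47] M [ 0.029  0.193 -0.048] op 54.8 g 0.0
shift mm [ 78.3 -26.    0. ] wz None
```

View pics/end.png

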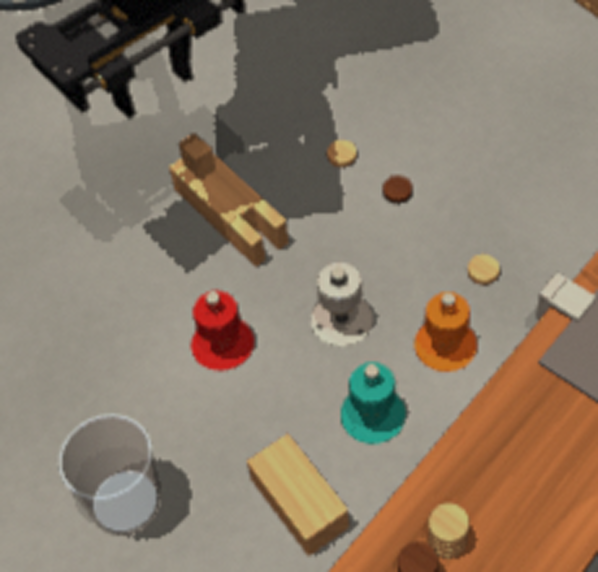

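The picture shows the gauge standing upright at (225,200), clear of the post at (340,300). The discs, cup and block are undisturbed and the arm is free.

```bash
python3 -c "
from h import *
print(bot.hand_in())"
```

```text
the job is handed in; nothing more can be done
None
```

I set the collar on the gauge at roughly 6 to 11 N, judged from the rise in turning torque rather than measured directly. I then drew the gauge straight out, left it standing about 100 mm clear of the post, and handed the job in at about 23 s.

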